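Trace the fresh cable run on the plan

TASK

The orange cable run on the plan has just been inked and is still wet: show it to the fitter by tracing it with the fingertips, from its end at the green magnet, round every bend, to its end at the red magnet, and finish by pointing at that end and staying there. Keep the fingertips right over the orange line and no more than a finger's breadth (about 20 mm) above the paper all the way. Do not touch the paper, the board or anything on it or beside it.

Things in the scene. Friction and masses are not known exactly. Their poses are not given: they have to be found in the camera images.
- board: White A3 drawing board, 508 mm across (y) by 378 deep (x), fixed on the desk, its far side (+x) raised: a 10 degree slope. Origin on the desk under its middle; z straight up, +x to its far edge, +y to its left. Paper 70 mm above the desk over the origin, rising 176 mm per m of x. Far edge about 105 mm high.
- sheet (a point): centre of the white 420 by 297 mm plan, on the paper. Its thin lines are black, grey and blue; the cable run is the one bright orange line, flat, 6 mm wide, 450 mm long, with five right-angle bends and a 14 mm orange dot at each end. Straight pieces join run0, run1 ... run6.
- rule (a point): middle of the clear parallel rule on top, along the board's near edge: 475 mm long, 4 mm high, with 9 mm high black end blocks. A 4 mm high dark steel clamp strip lies along the far edge.
- run0 (a point): left (+y) end of the orange run, on the paper; in the board's frame at (0, 125, 70) mm
- run1 (a point): bend 1, counted from the left end, of the orange run, on the paper; in the board's frame at (0, 25, 70) mm
- run2 (a point): bend 2, counted from the left end, of the orange run, on the paper; in the board's frame at (-49, 25, 61) mm
- run3 (a point): bend 3, counted from the left end, of the orange run, on the paper; in the board's frame at (-49, -75, 61) mm
- run4 (a point): bend 4, counted from the left end, of the orange run, on the paper; in the board's frame at (49, -75, 79) mm
- run5 (a point): bend 5, counted from the left end, of the orange run, on the paper; in the board's frame at (49, -125, 79) mm
- run6 (a point): right (-y) end of the orange run, on the paper; in the board's frame at (0, -125, 70) mm
- magnet_green: green round magnet, 24 mm across, 7 mm high, stuck fast to the paper 43 mm outward from one end of the orange run (left or right end, it varies), beside the run and not on it: marks the end to start from. Origin at the centre of its underside, on the paper.
- magnet_red: the same in red, 43 mm outward from the other end of the orange run: marks the end to finish at. Origin at the centre of its underside, on the paper.
- paperweight: loose brass paperweight with a knob, 44 mm across, 36 mm high, 300 g, standing on the near left part of the sheet, at least 35 mm clear of the run. Origin at the centre of its underside. Leave alone.
- eraser: loose white eraser in a blue sleeve, 22 by 50 by 12 mm, lying on the near right part of the sheet, at least 35 mm clear of the run. Origin at the centre of its underside. Leave alone.
- mug: blue mug, 80 mm across, 92 mm high, loose on the desk to the left or right of the board. Origin at the centre of its underside. Leave alone.
- tape_measure: yellow tape measure, 66 by 66 by 36 mm, loose on the desk on the other side of the board. Origin at the centre of its underside. Leave alone.

How it is judged:
By the outcome, as a careful person would: the job done as asked, in the order asked, and still so for the second after the job is handed in, with the robot touching nothing.
It also fails if it takes over 51 s, if anything falls off the work surface, if the arm or the gripper's body presses on something with over 40 N, if the wrist force passes 120 N, or if a joint passes its speed limit or range.

ROBOT

A 6-joint arm with a two-finger parallel gripper is mounted at the origin on the work surface. World frame = base frame: x ahead of the robot, y to its left, z up, the work surface at z = 0. Lengths are in mm, angles in rad, forces in N, time in s.
With the tool pointing down it reaches from about 400 to 825 mm from the base axis. Payload 7 kg.
Tool frame: the origin (TCP) lies at the very end of the fingers, on their centre line; the grasp point (between the pads) lies 19 mm behind it; z points along the fingers, y is the line along which they close (so a half turn about z gives the same grasp; the last joint's range is limited). The gripper opens to 88 mm and grips with 3 to 60 N. Pads are 19 mm wide; open, the fingers measure 130 mm over their backs; the gripper's body (78 mm by 193 mm) begins 47 mm behind the grasp point.
Start: joints at [-1.058, 0.359, 0.012, 0, -1.224, -0.288], TCP at [150.44, -657.999, 226.561] pointing down, gripper open.
Joint ranges: [-3.07, 3.07], [-1.43, 2.12], [-1.02, 1.25], [-3.03, 1.67], [-3.05, -0], [-3.03, 3.03]. Speed limits (rad/s): [2.39, 2.39, 3.01, 3.14, 3.14, 3.14].

INTERFACE

Orientations are given as a unit quaternion [x, y, z, w].
In Python, from plant import bot gives the robot as it stands. Calls block until the motion is done:
- bot.move_ptp(position, orientation): joint-space move of the TCP to a pose.
- bot.line_to(position, velocity=150, ori=None): straight line of the TCP; ori=None keeps the orientation; velocity is the mean speed in mm/s.
- bot.move_joints(angles): joint-space move.
- bot.move_gripper(opening, force=None): finger opening in mm; force is the grip in N (None keeps the last); returns when the fingers have stopped.
- bot.pause(seconds).
- bot.solve_ik(position, orientation): joint angles nearest the present ones, or None.
- bot.read_state(): the state.
- bot.camera(name): name is "side" or "top" or "wrist"; returns the picture (400x640x3 uint8, red, green, blue); there is no depth.
- bot.get_calibration(name): a dict with "fx", "fy", "cx", "cy" (pixels), "distortion" ([k1, k2, p1, p2, k3] as OpenCV has them; the pictures are not rectified), "view" (4x4, takes a point from world to camera coordinates); the wrist camera has in their place "T_tool_cam" (4x4, takes a point from camera to tool coordinates, whose origin is the TCP and whose axes are the flange's). Camera axes: x right, y up, looking along -z (the intrinsics and any distortion apply to the point x, -y, -z); pixel columns grow to the right and rows downward; lengths in mm; the calibration is good to about 2 mm. A picture is of the moment at which its call begins: read the wrist's pose just before it. get_calibration takes no time and is no camera call.
A pose or a line that the arm cannot do raises bot.Unreachable and nothing moves.
- bot.close_job(): hands the job in; it is judged then, once.
The state is a dict: "t": time; "joint_pos": joint angles; "qvel": joint speeds; "tau": joint torques, N m; "tcp_pos": TCP position; "eef_rot": TCP orientation; "contact_force": force on the tool from outside, world axes, zero at the start; "moment": the same for the moment, N m; "width": finger opening in mm; "finger_force": force on a finger pad.
Only numpy, scipy, OpenCV 4.12 (cv2) and the standard library are available. Lean on these libraries where they do the work, as an engineer would, in place of code of your own. Each camera call takes 0.05 s, during which the arm holds its last target. There are 200 camera calls.

## Working session

There is one attempt and no reset: what is moved stays moved. The work goes in short steps, each a Python script; the robot and the scene stay as the last script left them, time stands still between calls to the robot, and variables do not carry over. Pictures are saved under pics/ and viewed, at most 10 in all, crops included, and the job is handed in when it is done.

```bash
mkdir -p pics; ls; python3 - <<'E'
from plant import bot
import cv2
for n in("top","side"):
    cv2.imwrite(f"pics/{n}0.png",bot.camera(n)[:,:,::-1]); print(n,bot.get_calibration(n))
print(bot.get_calibration("wrist")); print(bot.read_state())
E
```

```text
pics
top {'fx': 388.8935454848421, 'fy': 388.8935454848421, 'cx': 318.3585250243332, 'cy': 205.92801215314392, 'distortion': array([0.01503922, 0.        , 0.        , 0.        , 0.        ]), 'view': array([[-1.78790308e-02, -9.99823430e-01,  5.78357672e-03,
         3.79598220e+01],
       [ 9.84987147e-01, -1.66197825e-02,  1.71825790e-01,
        -5.37882169e+02],
       [-1.71699329e-01,  8.76882733e-03,  9.85110374e-01,
        -1.12125346e+03],
       [ 0.00000000e+00,  0.00000000e+00,  0.00000000e+00,
         1.00000000e+00]])}
side {'fx': 458.5734488654516, 'fy': 458.5734488654516, 'cx': 317.3210621212742, 'cy': 200.96057851941782, 'distortion': array([-0.01749684,  0.        ,  0.        ,  0.        ,  0.        ]), 'view': array([[-6.98489231e-01, -7.15566239e-01,  8.81772158e-03,
         4.00683266e+02],
       [ 4.02052074e-01, -3.82204217e-01,  8.32030087e-01,
        -2.68020870e+02],
       [-5.92002470e-01,  5.84709239e-01,  5.54660420e-01,
        -8.10886502e+02],
       [ 0.00000000e+00,  0.00000000e+00,  0.00000000e+00,
         1.00000000e+00]])}
{'fx': 277.
[... 526 characters left out ...]
0e+00]])}
{'t': 0.1, 'joint_pos': array([-1.05788005e+00,  3.59320300e-01,  1.11359341e-02, -3.00111159e-04,
       -1.22408755e+00, -2.88094796e-01]), 'qvel': array([ 0.0001977 , -0.00091233,  0.0014486 ,  0.00133564, -0.00076906,
       -0.00037308]), 'tau': array([ 7.39514253e-04, -5.84163952e+01,  2.93754905e+01,  7.01554924e+00,
        1.02600738e-02, -7.24478900e-05]), 'tcp_pos': array([ 150.34726936, -657.59134043,  225.70830035]), 'eef_rot': array([-1.12123346e-01,  9.93694013e-01,  7.34415381e-04, -1.57729814e-04]), 'contact_force': array([ 0.44097739, -0.45796707,  0.58410655]), 'moment': array([0.04761837, 0.08407227, 0.00837273]), 'finger_force': 0.0, 'width': 87.84715094094103}
```

View pics/top0.png

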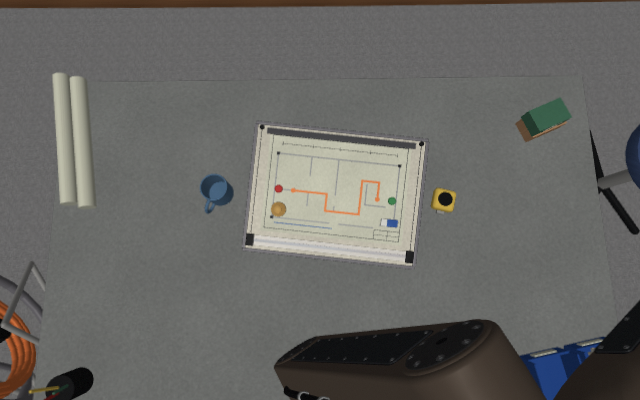

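View pics/side0.png

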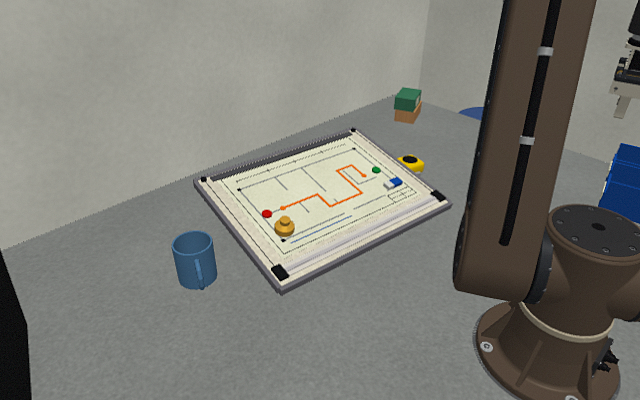

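The top view shows the board centred near (336,193). The orange run goes from the left dot (293,190) to the right dot (377,199). The red magnet is at the left end (278,188) and the green at the right end (392,201), so the trace goes run6 → run0. The side view agrees: nothing is on the run, the mug is to the left and the tape measure to the right.

I'll get a coarse pose from those pixels, then take a wrist view for accuracy.

```bash
cat > h.py <<'E'
import numpy as np, cv2
from scipy.spatial.transform import Rotation as R
from scipy.optimize import least_squares
M=np.array([[0,125],[0,25],[-49,25],[-49,-75],[49,-75],[49,-125],[0,-125.]])
S=np.tan(np.radians(10))
def cam_pose(c,st=None):
    if 'view' in c: return np.linalg.inv(c['view'])
    T=np.eye(4);T[:3,:3]=R.from_quat(st['eef_rot']).as_matrix();T[:3,3]=st['tcp_pos'];return T@c['T_tool_cam']
def K(c): return np.array([[c['fx'],0,c['cx']],[0,c['fy'],c['cy']],[0,0,1]])
def rays(c,T,px):
    u=cv2.undistortPoints(np.float64(px).reshape(-1,1,2),K(c),c['distortion']).reshape(-1,2)
    return T[:3,3],np.c_[u[:,0],-u[:,1],-np.ones(len(u))]@T[:3,:3].T
def to_board(o,d,p):   # rays -> board xy on the paper, p=(x,y,yaw)
    r=np.array([[np.cos(p[2]),-np.sin(p[2]),0],[np.sin(p[2]),np.cos(p[2]),0],[0,0,1]])
    o=(o-[p[0],p[1],0])@r; d=d@r
    t=(70+S*o[0]-o[2])/(d[:,2]-S*d[:,0])
    return (o+t[:,None]*d)[:,:2]
def fit(o,d,m,p0): return least_squares(lambda p:(to_board(o,d,p)-m).ravel(),p0)
def world(p,b,h=0.):   # board xy, height above paper along its normal
    b=np.atleast_2d(b); n=np.array([-np.sin(np.radians(10)),0,np.cos(np.radians(10))])
    q=np.c_[b,70+S*b[:,0]]+h*n
    return R.from_euler('z',p[2]).apply(q)+[p[0],p[1],0]
def ori(p): # tool z into the paper, tool x toward board -x
    return (R.from_euler('z',p[2])*R.from_euler('y',-np.radians(10))*R.from_quat([0,1,0,0])).as_quat()
def orange(im):
    h=cv2.cvtColor(im,cv2.COLOR_RGB2HSV); return cv2.inRange(h,(6,130,120),(17,255,255))
def measure(im,c,T,p):  # line pixels per straight piece -> fitted lines -> bends
    v,u=np.nonzero(orange(im)); o,d=rays(c,T,np.c_[u,v])
    for _ in range(3):
        b=to_board(o,d,p); L=[];N=[]
        for a,e in zip(M[:-1],M[1:]):
            l=np.linalg.norm(e-a);t=(e-a)/l;s=(b-a)@t;w=(b-a)@[-t[1],t[0]]
            k=b[(s>12)&(s<l-12)&(abs(w)<10)]; N.append(len(k))
            L.append(cv2.fitLine(np.float32(k),cv2.DIST_HUBER,0,.01,.01).ravel())
        X=[]
        for A,B in zip(L[:-1],L[1:]):
            s=np.linalg.solve(np.c_[A[:2],-B[:2]],B[2:]-A[2:]); X.append(A[2:]+s[0]*A[:2])
        ends=[b[np.linalg.norm(b-m,axis=1)<11] for m in (M[0],M[-1])]
        E=[e[(abs((e-m)@[1,0] if i==0 else (e-m)@[0,1])<9)].mean(0) for i,(e,m) in enumerate(zip(ends,(M[0],M[-1])))]
        # rigid fit of bends in the world (5 bends), ends only reported
        Xw=world(p,np.array(X))
        def res(q): return (world(q,M[1:6])-Xw)[:,:2].ravel()
        f=least_squares(res,p); p=f.x
    return p,np.abs(f.fun).max(),N,np.array(E)
E
python3 - <<'E'
from plant import bot
from h import *
c=bot.get_calibration('top');T=cam_pose(c);im=bot.camera('top')
o,d=rays(c,T,[[293,190],[326,193],[377,199]])
p=fit(o,d,M[[0,1,6]],[600,0,0]).x;print(p)
try:
    r=measure(im,c,T,p);print(r);p=r[0]
except Exception as e: print(e)
np.save('p.npy',p)
q=ori(p)
for h in (14,150): print([None if (j:=bot.solve_ik(w,q)) is None else j.round(2) for w in world(p,M,h)])
P=world(p,[[0,0]])[0]+[0,0,160]
bot.move_ptp(P,q); bot.pause(.3)
st=bot.read_state();im=bot.camera('wrist');c=bot.get_calibration('wrist')
np.savez('w.npz',im=im,pos=st['tcp_pos'],q=st['eef_rot'])
print(st['t'],st['tcp_pos'],P,measure(im,c,cam_pose(c,st),p))
cv2.imwrite('pics/w0.png',im[:,:,::-1])
E
```

```text
[ 5.68438987e+02 -2.02953527e+01 -1.26630296e-01]
(array([ 5.67762986e+02, -1.97520150e+01, -1.21422136e-01]), np.float64(1.4716834566076713), [32, 15, 32, 42, 11, 13], array([[   0.68815971,  123.98772299],
       [   0.93125233, -124.74134651]]))
[array([ 0.58,  0.27, -0.58,  0.2 , -0.6 , -2.43]), array([ 0.41,  0.23, -0.62,  0.16, -0.57, -2.23]), array([ 0.47,  0.17, -0.74,  0.2 , -0.52, -2.32]), array([ 0.26,  0.16, -0.73,  0.13, -0.52, -2.06]), array([ 0.19,  0.29, -0.49,  0.09, -0.63, -1.95]), array([ 0.09,  0.29, -0.47,  0.06, -0.64, -1.83]), array([ 0.12,  0.23, -0.59,  0.07, -0.59, -1.87])]
[array([ 0.62,  0.09, -0.44,  0.15, -0.92, -2.39]), array([ 0.44,  0.04, -0.47,  0.12, -0.91, -2.2 ]), array([ 0.51, -0.04, -0.58,  0.13, -0.89, -2.28]), array([ 0.28, -0.05, -0.57,  0.09, -0.89, -2.03]), array([ 0.2 ,  0.11, -0.36,  0.07, -0.94, -1.93]), array([ 0.11,  0.12, -0.34,  0.05, -0.94, -1.82]), array([ 0.13,  0.04, -0.45,  0.05, -0.91, -1.85])]
3.1333 [567.76162807 -20.04505201 229.92361785] [567.76298617 -19.75201504 230.        ] (array([ 5.69085027e+02, -1.97681858e+01, -1.19389601e-01]), np.float64(1.2911177705796035), [299, 103, 317, 291, 88, 99], array([[   1.0196485 ,  124.10057597],
       [   0.80569403, -125.1888581 ]]))
```

View pics/w0.png

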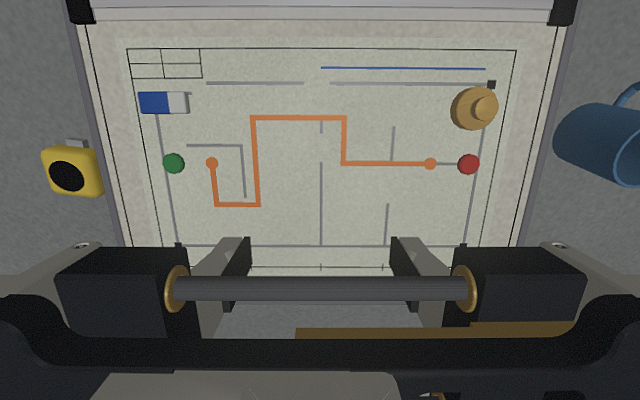

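The wrist view shows the run unobstructed: right dot (212,163) by the green magnet (174,163), left dot (430,163) by the red magnet (468,164). The top and wrist poses agree to within 1.4 mm, so I'll use their mean. Next I'll close the fingers, hover over the start and check.

```bash
python3 - <<'E'
from plant import bot
from h import *
p=(np.load('p.npy')+[569.085,-19.768,-.11939])/2; np.save('pf.npy',p)
q=ori(p)
bot.move_gripper(1)
bot.move_ptp(world(p,M[6],70)[0],q); bot.line_to(world(p,M[6],12)[0],60,q); bot.pause(.3)
st=bot.read_state(); print(p,st['t'],st['tcp_pos']-world(p,M[6],12)[0],st['width'],st['contact_force'])
a=bot.camera('wrist');b=bot.camera('side')
# third check: side camera's pixels of visible run
c=bot.get_calibration('side')
try: print(measure(b,c,cam_pose(c),p))
except Exception as e: print(e)
s=cv2.resize(b[120:240,220:460],(640,320),interpolation=cv2.INTER_CUBIC)
cv2.imwrite('pics/s1.png',np.vstack([a[:250],s])[:,:,::-1])
E
```

```text
[ 5.68423993e+02 -1.97600075e+01 -1.20406068e-01] 6.7 [0.08827159 0.00608755 0.28318504] 0.9001498131076183 [0.30580442 0.3798773  0.23296797]
(array([ 5.66498878e+02, -1.96103100e+01, -1.26588550e-01]), np.float64(2.3468904223419997), [52, 14, 47, 43, 14, 8], array([[   0.14989795,  123.81894113],
       [   0.9547387 , -124.40880789]]))
```

View pics/s1.png

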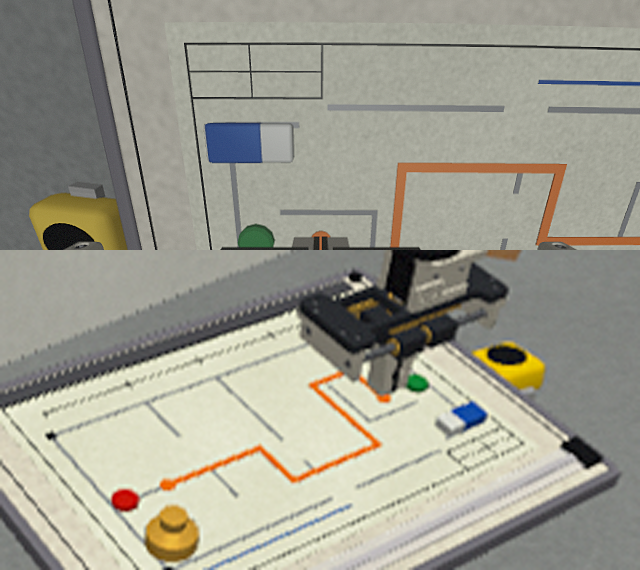

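The fingertips are centred over the start dot (wrist image about (320,238)) next to the green magnet, clear of the paper, with no contact force. I'll trace the run now.

```bash
python3 - <<'E'
from plant import bot
from h import *
p=np.load('pf.npy');q=ori(p)
W=world(p,M,12)
for i in range(5,-1,-1):
    bot.line_to(W[i],50,q); bot.pause(.2); st=bot.read_state()
    print(i,round(st['t'],1),(st['tcp_pos']-W[i]).round(2),st['contact_force'].round(1))
bot.pause(.5)
a=bot.camera('wrist');b=bot.camera('side')
s=cv2.resize(b[120:240,220:460],(640,320),interpolation=cv2.INTER_CUBIC)
cv2.imwrite('pics/s2.png',np.vstack([a[:250],s])[:,:,::-1])
E
```

```text
5 8.1 [-0.19  0.03  0.07] [-0.1  0.3 -0.5]
4 9.5 [-0.07 -0.27 -0.02] [ 0.4 -0.4 -0.9]
3 11.8 [ 0.1  -0.01 -0.01] [-0.   0.3  0.7]
2 14.2 [-0.03 -0.11 -0.  ] [-0.3 -0.8 -0.4]
1 15.5 [-0.18  0.04  0.05] [-0.5 -0.4 -0.3]
0 17.9 [ 0.   -0.1   0.04] [-0.3  1.2 -0.3]
```

View pics/s2.png

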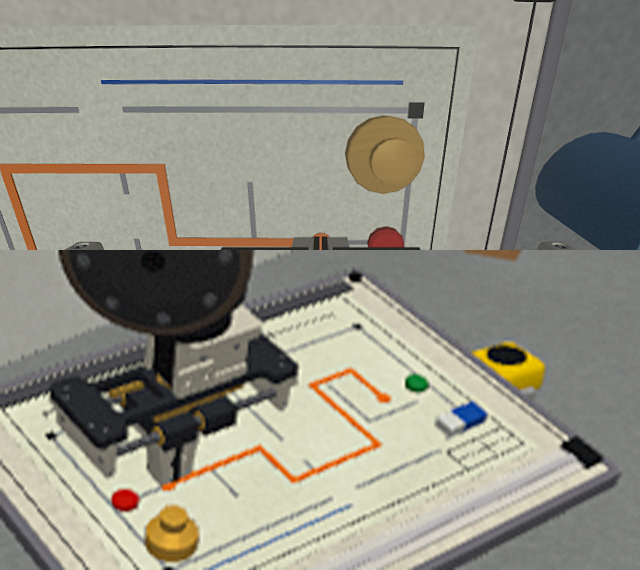

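The fingertips are over the end dot (wrist image about (320,238)) next to the red magnet. The ink is intact and nothing has moved, so I'm handing in.

```bash
python3 -c "
from plant import bot
print(bot.close_job())"
```

```text
the job is handed in; nothing more can be done
None
```

I traced the orange run from the green-magnet end to the red-magnet end, about 12 mm above the paper with no sign of contact, and handed the job in about 18 s into the 51 s limit with the fingertips still pointing at the red end.

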